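# Angle the crossbar past the post into its bay

### The job

Put the aluminium crossbar away by pushing it along the bench into the blue-railed bay. The post in front of the mouth stops it going straight in: push the end nearer the post in past it first, then push the other end round, until the whole bar lies inside the bay flat along the back rail. Only push it with the fingers, never pinch or lift it, and leave the flask, bottle and beaker standing where they are.

Things in the scene. Friction and masses are not known exactly. Their poses are not given: they have to be found in the camera images.
- bar: Loose slotted aluminium crossbar with black end caps, a straight square bar 200 mm long, 20 mm wide, 20 mm high, about 0.2 kg, lying on the bench in front of the bay, left or right of the post. Origin at the centre of its underside; its y axis runs along its length, z up. It slides on the bench under a push of a few newtons.
- bar_end_left (a point): Centre of the bar's end face at its own +y end, 10 mm above its underside.
- bar_end_right (a point): Centre of the bar's end face at its own -y end, 10 mm above its underside.
- bay: Fixed bay of blue steel rails, 25 mm high, 14 mm thick, on the bare bench (no step), open towards the robot. Origin at bench height on the back rail's inner face, half-way along. x points away from the mouth, square to the back rail; y along the back rail. Inside 320 mm long (y -160 to 160 mm), 60 mm deep (side rails from x = -60 mm to 0; the mouth and robot are at -x).
- post: Fixed upright steel post, 20 mm in diameter, 50 mm tall, standing about 95 mm in front of the back rail (35 mm before the mouth), roughly at the middle of the bay's length. Origin at the centre of its foot. The gaps between it and the side rails are shorter than the bar.
- flask: Loose conical glass flask, 64 mm in diameter at the foot, 95 mm tall, standing on the side of the post where the bar is not. Origin at the centre of its underside. To be left alone.
- bottle: Loose plastic bottle, 56 mm in diameter, 110 mm tall, standing outside one end of the bay. Origin at the centre of its underside. To be left alone.
- beaker: Loose glass beaker, 64 mm across, 75 mm tall, standing outside the other end of the bay. Origin at the centre of its underside. To be left alone.

How it is judged:
By the outcome, as a careful person would: the job done as asked, in the order asked, and still so for the second after the job is handed in, with the robot touching nothing.
It also fails if it takes over 72 s, if anything falls off the work surface, if the arm or the gripper's body presses on something with over 40 N, if the wrist force passes 120 N, or if a joint passes its speed limit or range.

### The arm

A 6-joint arm with a two-finger parallel gripper is mounted at the origin on the work surface. World frame = base frame: x ahead of the robot, y to its left, z up, the work surface at z = 0. Lengths are in m, angles in rad, forces in N, time in s.
With the tool pointing down it reaches from about 0.3 to 0.875 m from the base axis. Payload 6.4 kg.
Tool frame: the origin (TCP) lies between the finger pads; the fingertips stand 19 mm ahead of it and the grasp point (between the pads) is the TCP (ctrl.tips_ahead is the z of the fingertips in the tool frame, in m); z points along the fingers, y is the line along which they close (so a half turn about z gives the same grasp; the last joint's range is limited). The gripper opens to 85 mm and grips with 20 to 120 N. Pads are 22 mm wide; open, the fingers measure 114 mm over their backs; the gripper's body (76 mm by 85 mm) begins 54 mm behind the grasp point. The pads swing forward as they close: fully open they stand 13 mm farther back than shut.
Start: joints at [-1.314, 0.181, 1.607, -0, 1.354, -0.206], TCP at [0.257, -0.515, 0.25] pointing down, gripper open.
Joint ranges: [-2.99, 2.99], [-0.89, 2.07], [0.3, 2.58], [-1.14, 4.28], [0, 2.63], [-3.12, 3.12]. Speed limits (rad/s): [2.57, 2.57, 3.01, 3.14, 3.14, 3.14].

### API

Orientations are given as a unit quaternion [w, x, y, z].
In Python, from bench import readout, vision, ctrl gives the robot as it stands.
- The arm moves only by the tool play_rows, never from a script. Its arguments are lists of equal length, an entry for each row: "xyz": the shift along the tool's x, y, z in mm, a list of three; "rot": the turn, a rotation vector about the tool's x, y, z in rad, a list of three; "grip": the opening, from 0 (shut) to 1 (fully open). In form: {"xyz": [[x, y, z], ...], "rot": [[rx, ry, rz], ...], "grip": [grip, ...]}. A call has exactly 10 rows; each row is the pose to reach, as a shift and turn from the pose commanded when the call began, along the tool's axes at that moment; what a row does not reach only later rows make up. A row lasts 1/8 s, in which the tool goes at most 62.5 mm and 10.7 degrees, less where a joint would pass 70% of its speed; a pose out of reach is approached as far as the arm can. A call with a gripper value outside its range is refused whole. The fingers move at their own pace and stop on an object; the grip force is fixed at half the most. Time passes only in rows, so rows that repeat a pose let the fingers close, or fill a call up. It gives the time, the measured TCP pose, the force, the opening and the grip force at its end, in the units of the state.
- readout.get_obs(): the state, without advancing time (a new reading comes with each control period).
- vision.camera(name): name is "side" or "top" or "wrist"; returns a dict with "color" (400x640x3 uint8, red, green, blue), "depth" (400x640 float32, m along the optical axis (not along the pixel's ray), 0 where there is no reading), "camera_matrix" (3x3 intrinsics, pixels), "extrinsics" (4x4, takes a point from camera to world coordinates); the wrist camera has in their place "hand_eye" (4x4, takes a point from camera to tool coordinates, whose origin is the TCP and whose axes are the flange's). Camera axes: x right, y down, z forward; pixel columns grow to the right and rows downward; lengths in m; the calibration is good to about 2 mm. A picture is of the moment at which its call begins: read the wrist's pose just before it.
- ctrl.hand_in(): hands the job in; it is judged then, once.
The state is a dict: "time_s": time; "q": joint angles; "dq": joint speeds; "joint_efforts": joint torques, N m; "eef_pos": TCP position; "eef_rot": TCP orientation; "wrist_force": force on the tool from outside, world axes, zero at the start; "torque": the same for the moment, N m; "opening": opening from 0.0 (shut) to 1.0 (fully open); "grasp_force": force on a finger pad.
Only numpy, scipy, OpenCV 4.12 (cv2) and the standard library are available. Lean on these libraries where they do the work, as an engineer would, in place of code of your own. Each camera call takes 0.05 s, during which the arm holds its last target. There are 200 camera calls.

## Working session

There is one attempt and no reset: what is moved stays moved. The work goes in short steps, Python scripts to look and compute and a tool call to move; the robot and the scene stay as the last step left them, time stands still between calls to the robot, and variables do not carry over. Pictures are saved under pics/ and viewed, at most 10 in all, crops included, and the job is handed in when it is done.

Besides the shell and the picture viewer there is one more tool, called after "Request:" as name(argument=value, ...), one argument or row to a line, values as JSON. play_rows: Moves the arm, as the interface text tells. Its arguments: {"type":"object","properties":{"xyz":{"type":"array","items":{"type":"array","items":{"type":"number"}}},"rot":{"type":"array","items":{"type":"array","items":{"type":"number"}}},"grip":{"type":"array","items":{"type":"number"}}},"required":["xyz","rot","grip"]}

```bash
mkdir -p pics; ls; python3 - <<'E'
from bench import readout, vision, ctrl
import cv2, pickle
o=readout.get_obs(); print(o['time_s'],o['eef_pos'],o['eef_rot'],o['opening'],ctrl.tips_ahead)
for n in ['top','side']:
    c=vision.camera(n); pickle.dump(c,open(n+'0.pkl','wb'))
    cv2.imwrite(f'pics/{n}0.png',c['color'][:,:,::-1])
    print(c['camera_matrix'],c['extrinsics'])
E
```

```text
pics
0.0 [ 0.25659541 -0.51400133  0.24940331] [-8.69012515e-04  9.73343980e-01  2.29348513e-01 -3.78108173e-05] 0.9966964794709923 0.019
[[363.7073715    0.         314.10353893]
 [  0.         363.7073715  203.49524177]
 [  0.           0.           1.        ]] [[-0.00293967 -0.99882729  0.04832597  0.55599908]
 [-0.99971799  0.00179661 -0.02367949  0.03187206]
 [ 0.02356489 -0.04838195 -0.99855089  0.92962731]
 [ 0.          0.          0.          1.        ]]
[[431.45261235   0.         315.01971202]
 [  0.         431.45261235 200.81261002]
 [  0.           0.           1.        ]] [[-0.97884455 -0.10912716  0.17307403  0.44760815]
 [-0.20443789  0.48742519 -0.84889448  0.74529273]
 [ 0.0082768  -0.86631862 -0.49942322  0.47921748]
 [ 0.          0.          0.          1.        ]]
```

View pics/top0.png

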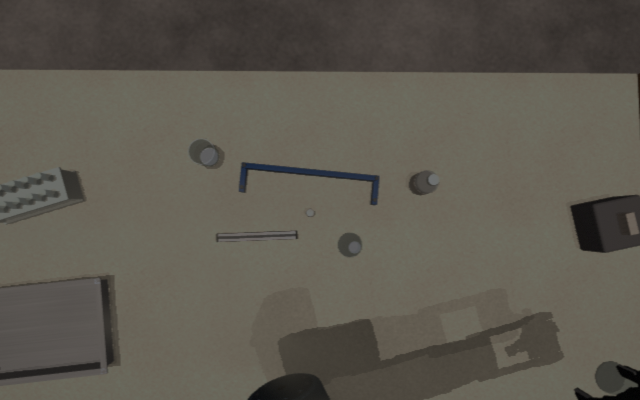

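View pics/side0.png

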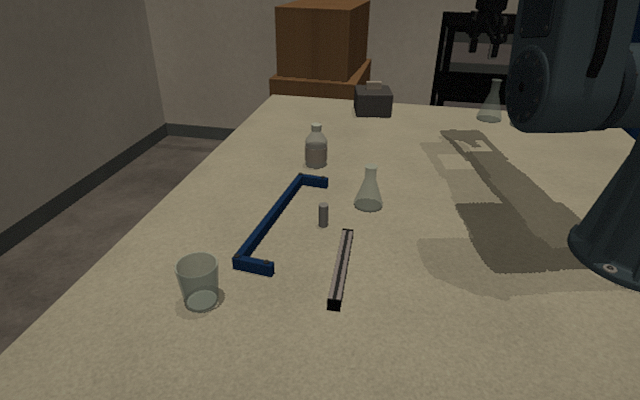

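The top view shows the bar at (217,237)–(297,235), the post at (310,213), the bay's back rail at (244,165)–(378,178), and the flask at about (350,244). The beaker is at (208,155) and the bottle at (427,182). Next I'll enlarge this area.

```bash
python3 - <<'E'
import cv2, pickle, numpy as np
c=pickle.load(open('top0.pkl','rb'));im=c['color'][:,:,::-1]
cr=cv2.resize(im[145:265,190:450],None,fx=3,fy=3,interpolation=cv2.INTER_CUBIC)
cr=cv2.convertScaleAbs(cr,alpha=1.6)
cv2.imwrite('pics/crop0.png',cr)
E
cat > h.py <<'E'
import numpy as np, cv2
def px2w(c,u,v,z):
    K=c['camera_matrix'];T=c['extrinsics']
    d=T[:3,:3]@np.linalg.solve(K,[u,v,1.]);o=T[:3,3]
    return (o+d*(z-o[2])/d[2])[:2]
E
```

```text
(no output)
```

View pics/crop0.png

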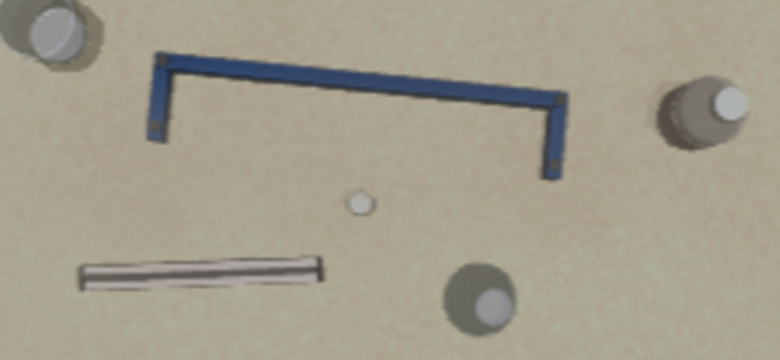

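The crop shows the bar's top corners at (79,266), (321,257), (323,281) and (80,290). The post top is at (361,203). The back rail's inner edge runs (170,71)–(547,105), the mouth ends are at (166,141) and (542,179), and the flask mouth is at (493,307).

```bash
python3 - <<'E'
import pickle
from h import *
c=pickle.load(open('top0.pkl','rb'))
f=lambda u,v,z:px2w(c,190+(u+.5)/3-.5,145+(v+.5)/3-.5,z)
for n,u,v,z in [('barLfar',79,266,.02),('barRfar',321,257,.02),('barRnear',323,281,.02),('barLnear',80,290,.02),('post',361,203,.05),('backL',170,71,.025),('backR',547,105,.025),('mouthL',166,141,.025),('mouthR',542,179,.025),('beaker',57,35,.075),('bottle',731,103,.11),('flask',493,307,.095)]:
    print(n,(f(u,v,z)*1000).round(1))
E
```

```text
barLfar [526.4 253.8]
barRfar [533.1  54. ]
barRnear [513.2  52.3]
barLnear [506.6 252.8]
post [577.2  21. ]
backL [687.8 179.1]
backR [ 659.4 -135. ]
mouthL [629.5 182. ]
mouthR [ 597.4 -130.2]
beaker [708.9 259.3]
bottle [ 651.1 -259.9]
flask [496.5 -79. ]
```

```bash
cat >> h.py <<'E'
import sys
O=np.array([673.6,22.]);X=np.array([.996,-.09]);Y=np.array([.09,.996])
def w2b(p): d=np.asarray(p)-O; return np.array([X@d,Y@d]).round(1)
def b2w(x,y): return O+x*X+y*Y
def state():
    from bench import readout
    from scipy.spatial.transform import Rotation as R
    o=readout.get_obs(); r=R.from_quat(o['eef_rot'],scalar_first=True).as_matrix()
    p=o['eef_pos']*1000
    print('t %.2f'%o['time_s'],'tcp',p.round(1),'bay',w2b(p[:2]),'phi %.1f'%np.degrees(np.arctan2(r[1,0],r[0,0])),'F',o['wrist_force'].round(1),'op %.2f'%o['opening'],'q6 %.2f'%o['q'][5])
    return p,r
def to(*ts):
    p,r=state()
    for t in ts: print(t,'-> shift',(r.T@(np.array(t,float)-p)).round(1))
E
python3 -c "
from h import *
to((482,118,150),(482,118,40))"
```

```text
t 0.10 tcp [ 256.6 -514.1  249.5] bay [-367.1 -571.5] phi 26.5 F [ 0.3 -0.5 -0.2] op 1.00 q6 -0.21
(482, 118, 150) -> shift [ 483.8 -464.8  100.3]
(482, 118, 40) -> shift [ 483.8 -464.6  210.3]
```

Request:
play_rows(
  xyz=[
    [48,-46,0],
    [97,-93,0],
    [145,-139,0],
    [193,-186,0],
    [242,-232,0],
    [290,-279,0],
    [338,-325,20],
    [387,-372,40],
    [435,-418,60],
    [484,-465,80],
  ],
  rot=[
    [0,0,0],
    [0,0,0],
    [0,0,0],
    [0,0,0],
    [0,0,0],
    [0,0,0],
    [0,0,0],
    [0,0,0],
    [0,0,0],
    [0,0,0],
  ],
  grip=[0,0,0,0,0,0,0,0,0,0],
)

```text
time_s: 1.35
eef_pos: [0.4641, 0.0682, 0.1858]
eef_rot: [0.0, 0.973, 0.229, 0.0]
wrist_force: [1.0, -1.1, -0.0]
opening: 0.0
grasp_force: 0.0
```

```bash
python3 -c "
from h import *
to((482,118,60))"
```

```text
t 1.35 tcp [464.1  68.2 185.8] bay [-212.8   27.2] phi 26.5 F [ 1.  -1.1 -0. ] op 0.00 q6 1.00
(482, 118, 60) -> shift [ 38.2 -36.6 125.8]
```

Request:
play_rows(
  xyz=[
    [0,0,0],
    [0,0,0],
    [0,0,10],
    [0,0,20],
    [0,0,30],
    [0,0,40],
    [0,0,50],
    [0,0,60],
    [0,0,60],
    [0,0,60],
  ],
  rot=[
    [0,0,0],
    [0,0,0],
    [0,0,0],
    [0,0,0],
    [0,0,0],
    [0,0,0],
    [0,0,0],
    [0,0,0],
    [0,0,0],
    [0,0,0],
  ],
  grip=[0,0,0,0,0,0,0,0,0,0],
)

```text
time_s: 2.6
eef_pos: [0.464, 0.0662, 0.1264]
eef_rot: [0.0, 0.973, 0.229, 0.0]
wrist_force: [0.1, 0.3, -0.3]
opening: 0.002
grasp_force: 0.0
```

```bash
python3 -c "
from h import *
to((482,118,45))"
```

```text
t 2.60 tcp [464.   66.2 126.4] bay [-212.7   25.2] phi 26.5 F [ 0.1  0.3 -0.3] op 0.00 q6 1.00
(482, 118, 45) -> shift [ 39.2 -38.3  81.4]
```

Request:
play_rows(
  xyz=[
    [8,-8,15],
    [16,-16,30],
    [24,-24,45],
    [32,-32,60],
    [39,-38,75],
    [39,-38,81],
    [39,-38,81],
    [39,-38,81],
    [39,-38,81],
    [39,-38,81],
  ],
  rot=[
    [0,0,0],
    [0,0,0],
    [0,0,0],
    [0,0,0],
    [0,0,0],
    [0,0,0],
    [0,0,0],
    [0,0,0],
    [0,0,0],
    [0,0,0],
  ],
  grip=[0,0,0,0,0,0,0,0,0,0],
)

```text
time_s: 3.85
eef_pos: [0.482, 0.1174, 0.0457]
eef_rot: [0.0, 0.973, 0.229, 0.0]
wrist_force: [0.5, -0.4, -0.5]
opening: -0.0
grasp_force: 0.0
```

```bash
python3 - <<'E'
from h import *
from bench import vision
p,r=state()
c=vision.camera('side'); K=c['camera_matrix'];T=c['extrinsics']
def proj(w):
    q=T[:3,:3].T@(np.array(w)-T[:3,3]); q=K@q; return (q[:2]/q[2]).round(1)
t=p/1000
for k in (0,.019,.032,t[2]): print(k,proj(t-[0,0,k]))
u,v=proj(t-[0,0,.03]).astype(int)
x0=max(u-70,0);y0=max(v-70,0);print(x0,y0)
im=c['color'][y0:y0+130,x0:x0+170,::-1]
cv2.imwrite('pics/side1.png',cv2.convertScaleAbs(cv2.resize(im,None,fx=4,fy=4,interpolation=cv2.INTER_CUBIC),alpha=1.5))
E
```

```text
t 3.85 tcp [482.  117.4  45.7] bay [-199.4   77.8] phi 26.5 F [ 0.5 -0.4 -0.5] op -0.00 q6 1.11
0 [367.  238.4]
0.019 [366.3 247.2]
0.032 [365.8 253.1]
0.04568501653619812 [365.3 259.2]
295 182
```

View pics/side1.png

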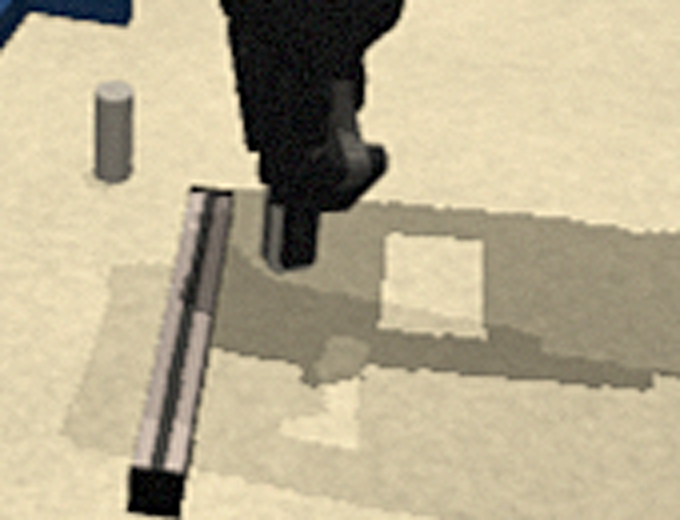

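The closed fingertips show at about (367,249), which matches 19 mm ahead of the TCP. They stand behind the bar's right half. I'll lower them and push.

Request:
play_rows(
  xyz=[
    [0,0,9],
    [0,0,18],
    [0,0,18],
    [5,1.4,18],
    [10,2.8,18],
    [15,4.2,18],
    [20,5.6,18],
    [25,7,18],
    [30,8.4,18],
    [35,9.8,18],
  ],
  rot=[
    [0,0,0],
    [0,0,0],
    [0,0,0],
    [0,0,0],
    [0,0,0],
    [0,0,0],
    [0,0,0],
    [0,0,0],
    [0,0,0],
    [0,0,0],
  ],
  grip=[0,0,0,0,0,0,0,0,0,0],
)

```text
time_s: 5.15
eef_pos: [0.5177, 0.1245, 0.0272]
eef_rot: [-0.0, 0.973, 0.229, -0.0]
wrist_force: [-3.1, -1.2, 2.1]
opening: -0.004
grasp_force: 1.3
```

```bash
cat > look.py <<'E'
# save an enlarged top crop (3x, origin 190,145)
from h import *
from bench import vision
import pickle
state(); n=sys.argv[1]; c=vision.camera('top'); pickle.dump(c,open('last.pkl','wb'))
cr=cv2.resize(c['color'][145:265,190:450,::-1],None,fx=3,fy=3,interpolation=cv2.INTER_CUBIC)
cv2.imwrite(f'pics/{n}.png',cv2.convertScaleAbs(cr,alpha=1.6))
# bar: bright greyish top strips, by height from depth + colour
K=c['camera_matrix'];T=c['extrinsics'];z=c['depth'].astype(float)
v,u=np.indices(z.shape); P=np.stack([(u-K[0,2])/K[0,0]*z,(v-K[1,2])/K[1,1]*z,z],-1)@T[:3,:3].T+T[:3,3]
P0=pickle.load(open('top0.pkl','rb'))['depth']
dz=P[...,2]
m=(dz>.012)&(dz<.03)&(z>0)&(P[...,0]>.4)&(P[...,0]<.66)&(P[...,1]>-.13)&(P[...,1]<.29)
rgb=c['color'].astype(int); m&=~(rgb[...,2]-rgb[...,0]>20)
k,l,s,ce=cv2.connectedComponentsWithStats(m.astype(np.uint8))
for i in np.argsort(-s[1:,4])[:3]+1:
    q=P[l==i][:,:2]*1000; (cx,cy),(w,h),a=cv2.minAreaRect(q.astype(np.float32))
    b=cv2.boxPoints(((cx,cy),(w,h),a)); d=sorted([(b[0]+b[1])/2,(b[1]+b[2])/2,(b[2]+b[3])/2,(b[3]+b[0])/2],key=lambda e:-np.hypot(*(e-[cx,cy])))[:2]
    print(s[i,4],'size',round(w),round(h),'ends bay',[w2b(e) for e in d],'world',[e.round(0) for e in d])
E
python3 look.py t1
```

```text
t 5.15 tcp [517.7 124.5  27.2] bay [-164.5   88.1] phi 26.5 F [-3.1 -1.2  2.1] op -0.00 q6 1.12
147 size 57 59 ends bay [array([-144.9, -136.9]), array([-189.5,  -98.8])] world [array([ 517., -101.], dtype=float32), array([476., -59.], dtype=float32)]
46 size 15 30 ends bay [array([-27.9, 165.1]), array([-58. , 165.1])] world [array([661., 189.], dtype=float32), array([631., 192.], dtype=float32)]
44 size 21 13 ends bay [array([-140.3,   26.4]), array([-121.4,   34.7])] world [array([536.,  61.], dtype=float32), array([556.,  68.], dtype=float32)]
```

Request:
play_rows(
  xyz=[
    [4,1,0],
    [8,2,0],
    [12,3,0],
    [16,4,0],
    [20,5,0],
    [24,6,0],
    [28,7,0],
    [28,7,0],
    [13,7,-10],
    [-2,7,-50],
  ],
  rot=[
    [0,0,0],
    [0,0,0],
    [0,0,0],
    [0,0,0],
    [0,0,0],
    [0,0,0],
    [0,0,0],
    [0,0,0],
    [0,0,0],
    [0,0,0],
  ],
  grip=[0,0,0,0,0,0,0,0,0,0],
)

```text
time_s: 6.45
eef_pos: [0.5169, 0.1172, 0.0757]
eef_rot: [-0.001, 0.973, 0.229, -0.002]
wrist_force: [0.5, 0.2, 0.0]
opening: 0.005
grasp_force: 0.0
```

```bash
python3 look.py t2
```

```text
t 6.45 tcp [516.9 117.2  75.7] bay [-164.7   80.7] phi 26.5 F [0.5 0.2 0. ] op 0.01 q6 1.11
260 size 20 107 ends bay [array([-91.7,  37.6]), array([-129.6,  137.5])] world [array([586.,  68.], dtype=float32), array([557., 171.], dtype=float32)]
150 size 58 58 ends bay [array([-163.8, -147.5]), array([-169.2,  -89.5])] world [array([ 497., -110.], dtype=float32), array([497., -52.], dtype=float32)]
45 size 14 29 ends bay [array([-28.8, 164.3]), array([-58. , 165.4])] world [array([660., 188.], dtype=float32), array([631., 192.], dtype=float32)]
```

View pics/t2.png

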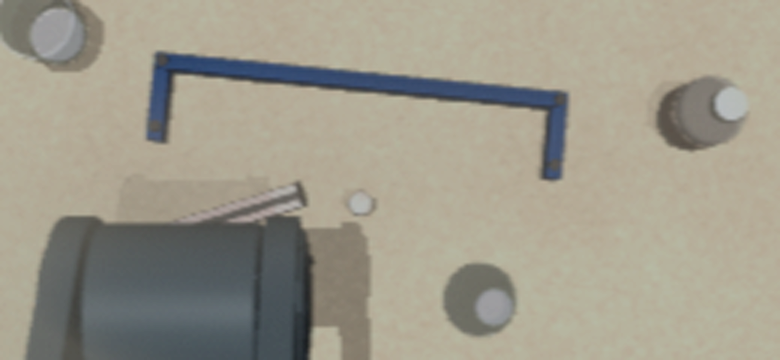

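The bar is now turned about 21° to the bay. Its right end is beside the post at bay (-92,38), and the gripper hides the left part. It needs one more small push right of centre.

```bash
python3 -c "
from h import *
to((*b2w(-150,81),75),(*b2w(-150,81),27),(*b2w(-123,93),27))"
```

```text
t 6.50 tcp [519.4 117.   81.6] bay [-162.2   80.7] phi 26.5 F [4.4 1.5 1.4] op -0.00 q6 1.11
(np.float64(531.49), np.float64(116.176), 75) -> shift [10.5  6.1  6.7]
(np.float64(531.49), np.float64(116.176), 27) -> shift [10.3  6.  54.7]
(np.float64(559.462), np.float64(125.69800000000001), 27) -> shift [39.6 10.  54.8]
```

Request:
play_rows(
  xyz=[
    [10,6,20],
    [10,6,40],
    [10,6,50],
    [10,6,50],
    [16,7,50],
    [22,8,50],
    [28,9,50],
    [34,9.5,50],
    [39,10,50],
    [39,10,50],
  ],
  rot=[
    [0,0,0],
    [0,0,0],
    [0,0,0],
    [0,0,0],
    [0,0,0],
    [0,0,0],
    [0,0,0],
    [0,0,0],
    [0,0,0],
    [0,0,0],
  ],
  grip=[0,0,0,0,0,0,0,0,0,0],
)

```text
time_s: 7.75
eef_pos: [0.5586, 0.126, 0.0272]
eef_rot: [-0.0, 0.973, 0.229, 0.0]
wrist_force: [-0.4, 0.6, 0.2]
opening: -0.002
grasp_force: 0.0
```

Request:
play_rows(
  xyz=[
    [-10,0,0],
    [-20,0,0],
    [-40,-20,-20],
    [-60,-60,-50],
    [-60,-110,-60],
    [-60,-160,-60],
    [-60,-200,-60],
    [-60,-200,-60],
    [-60,-200,-60],
    [-60,-200,-60],
  ],
  rot=[
    [0,0,0],
    [0,0,0],
    [0,0,0],
    [0,0,0],
    [0,0,0],
    [0,0,0],
    [0,0,0],
    [0,0,0],
    [0,0,0],
    [0,0,0],
  ],
  grip=[0,0,0,0,0,0,0,0,0,0],
)

```text
time_s: 9.0
eef_pos: [0.4156, 0.2769, 0.0872]
eef_rot: [0.0, 0.974, 0.229, 0.0]
wrist_force: [0.9, -0.3, 0.8]
opening: 0.002
grasp_force: 0.0
```

```bash
python3 look.py t3
```

```text
t 9.00 tcp [415.6 276.9  87.2] bay [-279.9  230.7] phi 26.4 F [ 0.9 -0.3  0.8] op 0.00 q6 1.46
674 size 21 200 ends bay [array([-166.5,  225. ]), array([-79.1,  44.8])] world [array([528., 261.], dtype=float32), array([599.,  74.], dtype=float32)]
149 size 59 58 ends bay [array([-194.4, -127.7]), array([-139.7, -106.7])] world [array([469., -88.], dtype=float32), array([525., -72.], dtype=float32)]
44 size 14 29 ends bay [array([-29.2, 164.7]), array([-58. , 165.2])] world [array([659., 189.], dtype=float32), array([631., 192.], dtype=float32)]
```

```bash
python3 -c "
from h import *
to((*b2w(-180,252),87),(*b2w(-180,252),27))"
```

```text
t 9.05 tcp [415.7 276.9  87.2] bay [-279.8  230.7] phi 26.4 F [-0.2  0.5 -0.1] op 0.00 q6 1.46
(np.float64(517.0), np.float64(289.192), 87) -> shift [96.2 34.1  0.2]
(np.float64(517.0), np.float64(289.192), 27) -> shift [96.2 34.1 60.2]
```

Request:
play_rows(
  xyz=[
    [20,7,0],
    [40,14,0],
    [60,21,0],
    [80,28,0],
    [96,34,0],
    [96,34,20],
    [96,34,40],
    [96,34,60],
    [96,34,60],
    [96,34,60],
  ],
  rot=[
    [0,0,0.05],
    [0,0,0.1],
    [0,0,0.1],
    [0,0,0.1],
    [0,0,0.1],
    [0,0,0.1],
    [0,0,0.1],
    [0,0,0.1],
    [0,0,0.1],
    [0,0,0.1],
  ],
  grip=[0,0,0,0,0,0,0,0,0,0],
)

```text
time_s: 10.3
eef_pos: [0.5162, 0.2905, 0.0272]
eef_rot: [0.0, 0.984, 0.181, -0.0]
wrist_force: [1.0, 0.5, -0.1]
opening: -0.004
grasp_force: 0.0
```

```bash
python3 -c "
from h import *
to((*b2w(-166.5,225),27),(*b2w(-118.4,126),27))"
```

```text
t 10.30 tcp [516.2 290.5  27.2] bay [-181.   253.3] phi 20.8 F [ 1.   0.5 -0.1] op -0.00 q6 1.52
(np.float64(528.0160000000001), np.float64(261.085), 27) -> shift [ 0.6 31.7  0.2]
(np.float64(567.0136000000001), np.float64(158.152), 27) -> shift [  0.5 141.8   0.2]
```

Aligned. I'll push along the bar's axis in two steps.

Request:
play_rows(
  xyz=[
    [0,8,0],
    [0,16,0],
    [0,24,0],
    [0,32,0],
    [0,40,0],
    [0,48,0],
    [0,56,0],
    [0,64,0],
    [0,70,0],
    [0,70,0],
  ],
  rot=[
    [0,0,0],
    [0,0,0],
    [0,0,0],
    [0,0,0],
    [0,0,0],
    [0,0,0],
    [0,0,0],
    [0,0,0],
    [0,0,0],
    [0,0,0],
  ],
  grip=[0,0,0,0,0,0,0,0,0,0],
)

```text
time_s: 11.55
eef_pos: [0.5417, 0.2244, 0.0277]
eef_rot: [0.0, 0.984, 0.18, 0.0]
wrist_force: [-0.7, 2.7, 4.1]
opening: 0.001
grasp_force: 1.9
```

```bash
python3 look.py t4
```

```text
t 11.55 tcp [541.7 224.4  27.7] bay [-149.6  189.7] phi 20.8 F [-0.7  2.7  4.1] op 0.00 q6 1.40
536 size 20 163 ends bay [array([-126.1,  142.7]), array([-52.9,  -2.5])] world [array([561., 175.], dtype=float32), array([621.,  24.], dtype=float32)]
150 size 58 58 ends bay [array([-164.4, -145.2]), array([-169.3,  -87.3])] world [array([ 497., -108.], dtype=float32), array([497., -50.], dtype=float32)]
42 size 14 29 ends bay [array([-29.1, 165.3]), array([-57.8, 165. ])] world [array([659., 189.], dtype=float32), array([631., 192.], dtype=float32)]
```

View pics/t4.png

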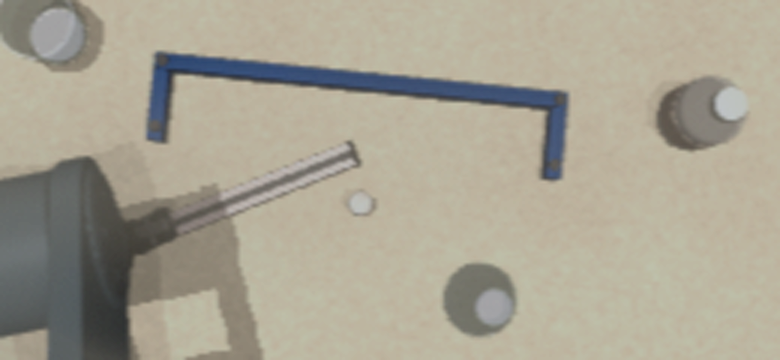

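The right end is past the post at crop (350,153), and the bar is still on course.

Request:
play_rows(
  xyz=[
    [0,8,0],
    [0,16,0],
    [0,24,0],
    [0,32,0],
    [0,40,0],
    [0,48,0],
    [0,56,0],
    [0,64,0],
    [0,70,0],
    [0,70,0],
  ],
  rot=[
    [0,0,0],
    [0,0,0],
    [0,0,0],
    [0,0,0],
    [0,0,0],
    [0,0,0],
    [0,0,0],
    [0,0,0],
    [0,0,0],
    [0,0,0],
  ],
  grip=[0,0,0,0,0,0,0,0,0,0],
)

```text
time_s: 12.85
eef_pos: [0.5661, 0.1591, 0.0275]
eef_rot: [-0.0, 0.984, 0.18, 0.0]
wrist_force: [-1.3, 2.1, 3.4]
opening: 0.001
grasp_force: 2.1
```

Request:
play_rows(
  xyz=[
    [0,-10,0],
    [0,-20,0],
    [-20,-20,-5],
    [-40,-10,-5],
    [-55,0,-5],
    [-65,10,0],
    [-65,10,0],
    [-65,10,0],
    [-65,10,0],
    [-65,10,0],
  ],
  rot=[
    [0,0,0],
    [0,0,0],
    [0,0,0],
    [0,0,0],
    [0,0,0],
    [0,0,0],
    [0,0,0],
    [0,0,0],
    [0,0,0],
    [0,0,0],
  ],
  grip=[0,0,0,0,0,0,0,0,0,0],
)

```text
time_s: 14.1
eef_pos: [0.509, 0.1273, 0.0273]
eef_rot: [0.0, 0.984, 0.181, 0.0]
wrist_force: [0.1, 0.0, 0.3]
opening: -0.003
grasp_force: 0.0
```

```bash
python3 look.py t5
```

```text
t 14.10 tcp [509.  127.3  27.3] bay [-173.4   90.1] phi 20.8 F [0.1 0.  0.3] op -0.00 q6 1.23
657 size 21 200 ends bay [array([-19.4, -63.8]), array([-112.5,  113.3])] world [array([649., -40.], dtype=float32), array([572., 145.], dtype=float32)]
151 size 59 58 ends bay [array([-141.2, -104.7]), array([-193.1, -131.8])] world [array([524., -70.], dtype=float32), array([469., -92.], dtype=float32)]
48 size 14 30 ends bay [array([-28. , 164.9]), array([-58., 165.])] world [array([661., 189.], dtype=float32), array([631., 192.], dtype=float32)]
```

Request:
play_rows(
  xyz=[
    [0,20,0],
    [18,31,0],
    [36,31,0],
    [42,31,0],
    [48,31,0],
    [54,30,0],
    [60,30,0],
    [66,29,0],
    [72,29,0],
    [74,29,0],
  ],
  rot=[
    [0,0,0],
    [0,0,0],
    [0,0,0],
    [0,0,0],
    [0,0,0.04],
    [0,0,0.08],
    [0,0,0.12],
    [0,0,0.16],
    [0,0,0.2],
    [0,0,0.21],
  ],
  grip=[0,0,0,0,0,0,0,0,0,0],
)

```text
time_s: 15.4
eef_pos: [0.5878, 0.1258, 0.027]
eef_rot: [0.0, 0.997, 0.076, -0.0]
wrist_force: [-2.5, -1.8, 0.8]
opening: 0.002
grasp_force: 0.8
```

```bash
python3 look.py t6; python3 -c "
from h import *
to((*b2w(-66.5,105),27),(*b2w(-76,103),27))"
```

```text
t 15.40 tcp [587.8 125.8  27. ] bay [-94.8  95.7] phi 8.7 F [-2.5 -1.8  0.8] op 0.00 q6 1.43
379 size 21 116 ends bay [array([-28.7, -67.6]), array([-60.8,  44. ])] world [array([639., -43.], dtype=float32), array([617.,  71.], dtype=float32)]
148 size 57 59 ends bay [array([-142.6, -134.5]), array([-190.9, -100.2])] world [array([519., -99.], dtype=float32), array([474., -61.], dtype=float32)]
5 size 9 0 ends bay [array([  -0.9, -142.1]), array([  -0.9, -151.2])] world [array([ 660., -119.], dtype=float32), array([ 659., -128.], dtype=float32)]
t 15.45 tcp [588.  125.9  27. ] bay [-94.7  95.8] phi 8.7 F [-0.7 -1.  -1. ] op 0.00 q6 1.43
(np.float64(616.816), np.float64(132.565), 27) -> shift [29.5 -2.2  0. ]
(np.float64(607.174), np.float64(131.428), 27) -> shift [19.8 -2.6  0. ]
```

View pics/t6.png

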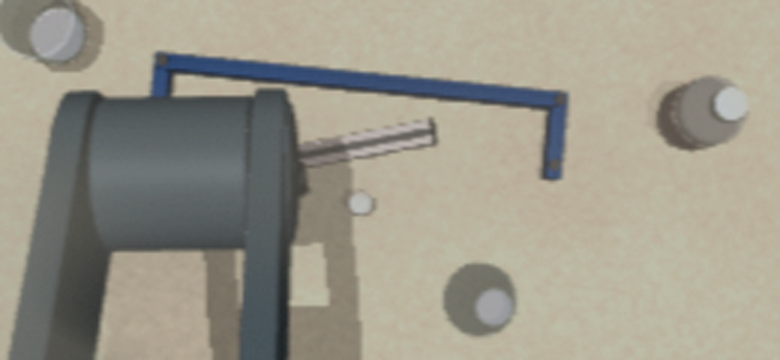

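The bar has swung to about 16°, with its right end at crop (432,131) inside the bay. I'll keep pushing the left end round.

Request:
play_rows(
  xyz=[
    [4,0,0],
    [8,-1,0],
    [12,-1,0],
    [16,-1,0],
    [20,-2,0],
    [24,-2,0],
    [28,-2,0],
    [32,-2,0],
    [32,-2,0],
    [32,-2,0],
  ],
  rot=[
    [0,0,0.03],
    [0,0,0.06],
    [0,0,0.1],
    [0,0,0.13],
    [0,0,0.17],
    [0,0,0.2],
    [0,0,0.24],
    [0,0,0.24],
    [0,0,0.24],
    [0,0,0.24],
  ],
  grip=[0,0,0,0,0,0,0,0,0,0],
)

```text
time_s: 16.7
eef_pos: [0.6197, 0.1331, 0.0273]
eef_rot: [-0.0, 0.999, -0.043, 0.0]
wrist_force: [-0.5, 0.2, 0.5]
opening: 0.001
grasp_force: 0.0
```

Request:
play_rows(
  xyz=[
    [-10,0,0],
    [-20,0,0],
    [-60,0,-30],
    [-100,0,-30],
    [-100,0,-30],
    [-100,0,-30],
    [-100,0,-30],
    [-100,0,-30],
    [-100,0,-30],
    [-100,0,-30],
  ],
  rot=[
    [0,0,0],
    [0,0,0],
    [0,0,0],
    [0,0,0],
    [0,0,0],
    [0,0,0],
    [0,0,0],
    [0,0,0],
    [0,0,0],
    [0,0,0],
  ],
  grip=[0,0,0,0,0,0,0,0,0,0],
)

```text
time_s: 17.95
eef_pos: [0.52, 0.1417, 0.0571]
eef_rot: [0.0, 0.999, -0.044, -0.0]
wrist_force: [-0.8, 0.0, 0.1]
opening: -0.002
grasp_force: 0.0
```

```bash
python3 look.py t7
```

```text
t 17.95 tcp [520.  141.7  57.1] bay [-163.8  105.4] phi -5.0 F [-0.8  0.   0.1] op -0.00 q6 1.70
660 size 200 21 ends bay [array([-43.7, 131.3]), array([-41. , -69.1])] world [array([642., 157.], dtype=float32), array([627., -43.], dtype=float32)]
149 size 58 58 ends bay [array([-164.1, -144.9]), array([-169.5,  -87.2])] world [array([ 497., -108.], dtype=float32), array([497., -50.], dtype=float32)]
46 size 14 28 ends bay [array([-29.4, 164.9]), array([-57.9, 164.8])] world [array([659., 189.], dtype=float32), array([631., 191.], dtype=float32)]
```

View pics/t7.png

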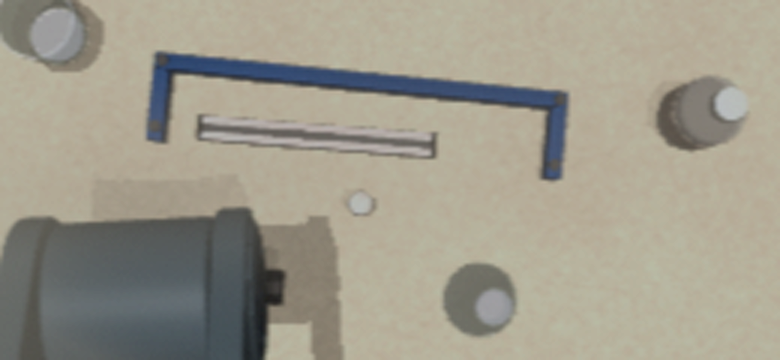

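The bar lies parallel inside the bay, between crop (200,128) and (435,145), about 32 mm short of the back rail. I'll put the slightly opened fingers behind its middle and push it straight back.

Request:
play_rows(
  xyz=[
    [0,10,-25],
    [20,30,-25],
    [45,50,-25],
    [70,72,-25],
    [94,72,-25],
    [94,72,-25],
    [94,72,0],
    [94,72,20],
    [94,72,33],
    [94,72,33],
  ],
  rot=[
    [0,0,0],
    [0,0,0],
    [0,0,0],
    [0,0,0],
    [0,0,0],
    [0,0,0],
    [0,0,0],
    [0,0,0],
    [0,0,0],
    [0,0,0],
  ],
  grip=[0.3,0.3,0.3,0.3,0.3,0.3,0.3,0.3,0.3,0.3],
)

```text
time_s: 19.25
eef_pos: [0.6059, 0.0622, 0.0228]
eef_rot: [-0.0, 0.999, -0.043, -0.001]
wrist_force: [-0.7, -0.3, 0.5]
opening: 0.303
grasp_force: 0.0
```

Request:
play_rows(
  xyz=[
    [4,0,0],
    [8,0,0],
    [12,0,0],
    [16,0,0],
    [20,0,0],
    [24,0,0],
    [28,0,0],
    [32,0,0],
    [35,0,0],
    [36,0,0],
  ],
  rot=[
    [0,0,0],
    [0,0,0],
    [0,0,0],
    [0,0,0],
    [0,0,0],
    [0,0,0],
    [0,0,0],
    [0,0,0],
    [0,0,0],
    [0,0,0],
  ],
  grip=[0.3,0.3,0.3,0.3,0.3,0.3,0.3,0.3,0.3,0.3],
)

```text
time_s: 20.5
eef_pos: [0.6433, 0.0587, 0.0242]
eef_rot: [-0.0, 0.999, -0.044, 0.0]
wrist_force: [-5.0, 0.3, 3.1]
opening: 0.298
grasp_force: 2.1
```

```bash
sed -i 's/<.66)/<.70)/' look.py; python3 look.py t8
```

```text
t 20.50 tcp [643.3  58.7  24.2] bay [-33.4  33.8] phi -5.0 F [-5.   0.3  3.1] op 0.30 q6 1.57
149 size 56 58 ends bay [array([-137.9, -115. ]), array([-195.6, -119.2])] world [array([526., -80.], dtype=float32), array([468., -79.], dtype=float32)]
74 size 34 24 ends bay [array([-11.8, -84.6]), array([-11.9, -50.7])] world [array([654., -61.], dtype=float32), array([657., -27.], dtype=float32)]
56 size 14 61 ends bay [array([  2.6, 161.8]), array([-58.1, 165.8])] world [array([691., 183.], dtype=float32), array([631., 192.], dtype=float32)]
```

Request:
play_rows(
  xyz=[
    [0.5,0,0],
    [1,0,0],
    [1.5,0,0],
    [2,0,0],
    [2.5,0,0],
    [2.5,0,0],
    [2.5,0,0],
    [2.5,0,0],
    [2.5,0,0],
    [2.5,0,0],
  ],
  rot=[
    [0,0,0],
    [0,0,0],
    [0,0,0],
    [0,0,0],
    [0,0,0],
    [0,0,0],
    [0,0,0],
    [0,0,0],
    [0,0,0],
    [0,0,0],
  ],
  grip=[0.3,0.3,0.3,0.3,0.3,0.3,0.3,0.3,0.3,0.3],
)

```text
time_s: 21.8
eef_pos: [0.6457, 0.0585, 0.0242]
eef_rot: [0.0, 0.999, -0.044, 0.0]
wrist_force: [-0.4, 0.1, -0.6]
opening: 0.297
grasp_force: 0.3
```

```bash
python3 -c "
from h import *
state()"
```

```text
t 21.80 tcp [645.7  58.5  24.2] bay [-31.   33.9] phi -5.0 F [-0.4  0.1 -0.6] op 0.30 q6 1.57
```

Not yet at the rail, since nothing pushes back. I'll creep on.

Request:
play_rows(
  xyz=[
    [0.5,0,0],
    [1,0,0],
    [1.5,0,0],
    [2,0,0],
    [2.5,0,0],
    [3,0,0],
    [3,0,0],
    [3,0,0],
    [3,0,0],
    [3,0,0],
  ],
  rot=[
    [0,0,0],
    [0,0,0],
    [0,0,0],
    [0,0,0],
    [0,0,0],
    [0,0,0],
    [0,0,0],
    [0,0,0],
    [0,0,0],
    [0,0,0],
  ],
  grip=[0.3,0.3,0.3,0.3,0.3,0.3,0.3,0.3,0.3,0.3],
)

```text
time_s: 23.05
eef_pos: [0.6475, 0.0585, 0.0242]
eef_rot: [-0.0, 0.999, -0.044, -0.001]
wrist_force: [-8.4, 1.0, 6.4]
opening: 0.3
grasp_force: 4.0
```

Request:
play_rows(
  xyz=[
    [0.5,0,0],
    [1,0,0],
    [1.5,0,0],
    [2,0,0],
    [2,0,0],
    [2,0,0],
    [-10,0,0],
    [-25,0,0],
    [-25,0,-30],
    [-25,0,-60],
  ],
  rot=[
    [0,0,0],
    [0,0,0],
    [0,0,0],
    [0,0,0],
    [0,0,0],
    [0,0,0],
    [0,0,0],
    [0,0,0],
    [0,0,0],
    [0,0,0],
  ],
  grip=[0.3,0.3,0.3,0.3,0.3,0.3,0.3,0.3,0.3,0.3],
)

```text
time_s: 24.3
eef_pos: [0.6239, 0.0603, 0.0848]
eef_rot: [0.0, 0.999, -0.044, 0.001]
wrist_force: [-0.2, -0.2, -0.2]
opening: 0.301
grasp_force: 0.0
```

Request:
play_rows(
  xyz=[
    [0,0,-30],
    [-40,0,-60],
    [-80,0,-80],
    [-120,0,-80],
    [-160,0,-80],
    [-200,0,-80],
    [-220,0,-80],
    [-220,0,-80],
    [-220,0,-80],
    [-220,0,-80],
  ],
  rot=[
    [0,0,0],
    [0,0,0],
    [0,0,0],
    [0,0,0],
    [0,0,0],
    [0,0,0],
    [0,0,0],
    [0,0,0],
    [0,0,0],
    [0,0,0],
  ],
  grip=[0.3,0.3,0.3,0.3,0.3,0.3,0.3,0.3,0.3,0.3],
)

```text
time_s: 25.55
eef_pos: [0.4056, 0.0794, 0.1645]
eef_rot: [0.0, 0.999, -0.044, 0.001]
wrist_force: [-0.4, 0.6, -0.9]
opening: 0.301
grasp_force: 0.0
```

```bash
python3 look.py t9
```

```text
t 25.55 tcp [405.6  79.4 164.5] bay [-272.1   33.1] phi -5.0 F [-0.4  0.6 -0.9] op 0.30 q6 1.56
733 size 230 22 ends bay [array([-10.3, -86.9]), array([ -8.1, 142.9])] world [array([655., -64.], dtype=float32), array([678., 165.], dtype=float32)]
152 size 58 59 ends bay [array([-160.4, -146.9]), array([-173.5,  -89.2])] world [array([ 501., -110.], dtype=float32), array([493., -51.], dtype=float32)]
71 size 16 64 ends bay [array([  3.8, 154.4]), array([-58.6, 167. ])] world [array([691., 175.], dtype=float32), array([630., 194.], dtype=float32)]
```

View pics/t9.png

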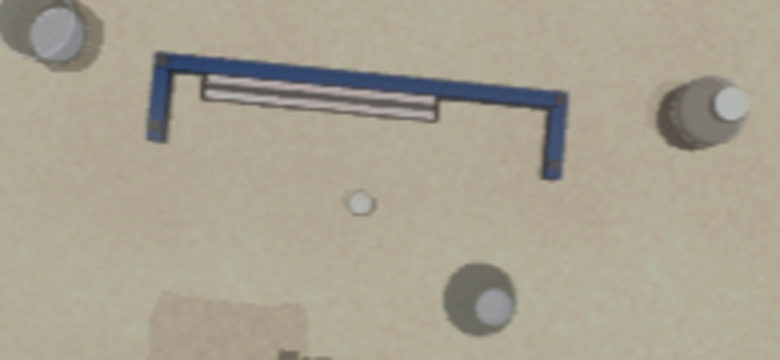

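The bar lies flat against the back rail at crop (203,88)–(437,109), inside both side rails. The flask, bottle and beaker haven't moved, and the arm is clear of everything.

```bash
python3 -c "
from bench import ctrl
print(ctrl.hand_in())"
```

```text
the job is handed in; nothing more can be done
None
```

The crossbar lies inside the bay flat along the back rail, pushed in post-side end first; the flask, bottle and beaker are where they were, the arm is clear, and I handed the job in at about 26 s.

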